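# Lid pair onto the clay pot, then outer lid off alone

## Robot

A 6-joint arm with a two-finger parallel gripper is mounted at the origin on the work surface. World frame = base frame: x ahead of the robot, y to its left, z up, the work surface at z = 0. Lengths are in m, angles in rad, forces in N, time in s.
With the tool pointing down it reaches from about 0.35 to 0.975 m from the base axis. Payload 4.9 kg.
Tool frame: the origin (TCP) lies midway between the tips of the shut fingers; the grasp point (between the pads) lies ctrl.tcp_to_grasp behind it (ctrl.tcp_to_grasp is the distance from the TCP to the grasp point, in m); z points along the fingers, y is the direction in which the jaws open and shut (so a half turn about z gives the same grasp; the last joint's range is limited). The gripper opens to 85 mm and grips with 20 to 120 N. Pads are 22 mm wide; open, the fingers measure 114 mm over their backs; the gripper's body (76 mm by 85 mm) begins 54 mm behind the grasp point. The pads swing forward as they close: fully open they stand 13 mm farther back than shut.
Start: joints at [-1.437, 0.053, 1.613, -0, 1.476, -0.119], TCP at [0.156, -0.605, 0.231] pointing down, gripper open.
Joint ranges: [-3.01, 3.01], [-1.01, 2.22], [0.06, 2.58], [-1.02, 4.17], [0.09, 2.62], [-3.14, 3.14]. Speed limits (rad/s): [2.57, 2.57, 3.14, 3.14, 3.14, 3.14].

## Interface

Orientations are given as a rotation vector (axis times angle).
In Python, from station import ctrl, get_image, calibration, finish_job, models gives the robot as it stands.
- The arm moves only by the shell command python3 -m creep 'ROWS' [FORCE]. ROWS is JSON, a list of rows, each a list of 7 numbers: the opening, from 0 (shut) to 1 (fully open), then the shift along the tool's x, y, z in m, then the turn, a rotation vector about the tool's x, y, z in degrees. A call has 1 to 20 rows; each row shifts and turns the commanded pose from where the row before left it, along the tool's axes as they then stand; what a row does not reach is not made up. A row lasts 1/10 s, in which the tool goes at most 50 mm and 8.59 degrees, less where a joint would pass 70% of its speed; a pose out of reach is approached as far as the arm can. A call with a gripper value outside its range is refused whole. The fingers move at their own pace and stop on an object; FORCE is the grip in N (left out, the last holds). Time passes only in rows, so rows that do not move let the fingers close. It gives the time, the measured TCP pose, the force and the opening at its end, in the units of the state.
- ctrl.get_obs(): the state, without advancing time (a new reading comes with each control period).
- get_image(name): name is "scene" or "side" or "wrist"; returns the picture (420x560x3 uint8, red, green, blue); there is no depth.
- calibration(name): a dict with "mtx" (3x3 intrinsics, pixels), "R" (3x3) and "t" (3): a world point X has camera coordinates R X + t. Camera axes: x right, y down, z forward; pixel columns grow to the right and rows downward; lengths in m; the calibration is good to about 2 mm. A picture is of the moment at which its call begins: read the wrist's pose just before it. calibration takes no time and is no camera call; for the wrist camera it gives the pose at the moment of the call.
- finish_job(): hands the job in, once; it reports no verdict.
Trained networks look in the newest picture that a camera, given by its name, has taken for a name from the list of things; names that differ only in an ending like _2 or _b are one class to them, and where a whole thing is asked for, a point or a joint stands for the part that bears it (a point fixed in the world has none). Each returns a list of dicts, best first, with "conf" (0 to 1); they miss things now and then, are a little off and sometimes report something else, mostly with a low value. They report only what shows in the picture. A call takes as long as a camera call. They do not tell look-alikes from the thing itself.
- models.search_frame(camera, name): "extent" ([left, top, right, bottom] in pixels, round what is visible of it).
The state is a dict: "t": time; "q": joint angles; "dq": joint speeds; "effort": joint torques, N m; "tool_pos": TCP position; "tool_rot": TCP orientation; "contact_force": force on the tool from outside, world axes, zero at the start; "wrist_torque": the same for the moment, N m; "opening": finger opening in m.
Only numpy, scipy, OpenCV 4.12 (cv2) and the standard library are available. Lean on these libraries where they do the work, as an engineer would, in place of code of your own. Each camera call takes 0.05 s, during which the arm holds its last target. There are 200 camera calls.

## Task

Carry the nested pair of lids, still together, by the inner lid's wooden knob from the coaster stack to the clay pot, lower it gently until the inner lid is fully seated level in the pot's mouth, and let go. Then grip the outer lid by its chimney and lift it alone, straight up, leaving the inner lid seated and undisturbed. Finish while still holding the outer lid level above the pot, well clear of the top of the knob; do not shift the pot or disturb the other things on the counter.

Things in the scene. Friction and masses are not known exactly. Their poses are not given: they have to be found in the camera images.
- inner_lid: Inner lid (loose, about 0.25 kg): steel disc 132 mm across, 6 mm thick, with a tapered round plug under it (108 mm across, 100 at its foot, 10 mm deep) and a round wooden knob post on its axis. Origin: centre of the plug's underside, z up. Disc underside at z = 10 mm, disc top at 16 mm. At the start it stands on the coaster stack, hidden under the outer lid but for its knob.
- knob_top (a point): Centre of the top of the inner lid's knob: a straight upright dark-wood post, 24 mm across, 86 mm above the inner lid's origin. While the lids are nested only its top 30 mm stand out above the outer lid's chimney. Lifting by the knob carries both lids.
- outer_lid: Outer lid (loose, about 0.18 kg): aluminium cover 156 mm across, with a skirt 10 mm deep and an upright open chimney on its axis. Origin: centre of the skirt's lower edge, z up; top plate at z = 10 to 14 mm. It only rests on the inner lid's disc (nested, its origin is 6 mm above the inner lid's; 4 mm sideways play) and lifts straight off. Its lower edge clears the knob after an 80 mm lift.
- chimney_top (a point): Centre of the top opening of the outer lid's chimney, 50 mm above the outer lid's origin. The chimney is a round upright tube, 50 mm outside, 40 mm bore, 36 mm tall above the top plate; the knob passes freely through it and stands 30 mm above it while nested, so it comes up between the fingers when the chimney is gripped. Lifting by the chimney leaves the inner lid behind.
- pot: Open terracotta pot (loose, 1.3 kg) on the burner: 85 mm tall, belly 142 mm across, mouth 116 mm inside, 128 mm outside. Origin: centre of its underside, z up; rim at z = 85 mm. When the inner lid is fully seated its disc rests on the rim: the inner lid's origin is then 75 mm above the pot's origin on the same axis (4 mm sideways play).
- coasters: Fixed stack of four round wooden coasters, 96 mm across, 30 mm high in all. Origin: centre of its underside on the counter. The lid pair stands on it at the start.
- burner: Fixed low round dark burner, 164 mm across, 16 mm high, that carries the pot. Origin: centre of its underside. Burner and coaster stack may be on either side (left or right).
- amber_bottle: Bystander: closed amber glass bottle, 64 mm across, 190 mm tall. Origin: centre of its underside.
- wok_lid: Bystander: aluminium wok lid lying on the counter, 220 mm across, 67 mm high with its black knob. Origin: centre of its underside.
- brush: Bystander: silicone brush lying between pot and coasters, 195 mm long, 28 mm wide, 16 mm high, x along it towards its head. Origin: on the counter, about mid-length.
- garlic_crusher: Bystander: yellow plastic garlic crusher, about 145 mm long, 40 mm wide, 32 mm high, x along it towards its head. Origin: on the counter, about mid-length.
- spice_jar: Bystander: closed glass spice jar, 52 mm across, 75 mm tall. Origin: centre of its underside.
- salt_bowl: Bystander: white ceramic bowl, 84 mm across, 40 mm high. Origin: centre of its underside.
- burner_knob_edge (a point): Bystander: the burner control knob, 44 mm across, on a low steel panel at the right side; this point is on its grip bar, 20 mm off its turning axis.
Things that resemble listed ones, but are neither listed nor needed, are in the scene too. What is shaped like the pot but green or purple is not meant.

How it is judged:
On the way, in this order (a step that is already met when the one before it is completed fails the run):
1. the nested pair is lifted off the coasters together, held by the inner lid's knob (height (world z) of inner_lid above 0.045 m and z of outer_lid in the frame of inner_lid below 0.013 m and contact force between the fingers and inner_lid above 1 N and contact force between each of inner_lid, outer_lid and coasters below 0.05 N), for 0.2 s.
2. the pair rests on the pot, inner lid fully seated, outer lid still nested on it, and the gripper has let go (horizontal distance between inner_lid and pot below 0.007 m and z of inner_lid in the frame of pot between 0.071 and 0.078 m and angle between inner_lid's own z axis and vertical below 0.06 rad and z of outer_lid in the frame of inner_lid below 0.013 m and contact force between the fingers and inner_lid below 0.05 N and contact force between the fingers and outer_lid below 0.05 N and linear speed of inner_lid below 0.02 m/s), for 0.2 s.
At the end, for the whole second after the job is handed in: The fingers hold the outer lid still, level within 0.15 rad, within 40 mm of the pot axis, lower edge 8 mm or more above the knob top, touching nothing else; the inner lid is untouched, still, within 7 mm of the pot axis, 3 mm of full depth and level within 0.06 rad (horizontal distance between inner_lid and pot below 0.007 m and z of inner_lid in the frame of pot between 0.071 and 0.078 m and angle between inner_lid's own z axis and vertical below 0.06 rad and z of outer_lid in the frame of inner_lid above 0.094 m and horizontal distance between outer_lid and pot below 0.04 m and angle between outer_lid's own z axis and vertical below 0.15 rad and contact force between the fingers and outer_lid above 1 N and contact force between each of outer_lid, the arm, the fingers and inner_lid below 0.05 N and contact force between outer_lid and pot below 0.05 N and linear speed of outer_lid below 0.03 m/s and linear speed of inner_lid below 0.01 m/s); the arm keeps its last pose, push and grip.
It fails at once if the outer lid is parted from the inner lid while the inner lid is not seated in the pot (z of outer_lid in the frame of inner_lid above 0.022 m and (horizontal distance between inner_lid and pot above 0.009 m or z of inner_lid in the frame of pot above 0.08 m or angle between inner_lid's own z axis and vertical above 0.1 rad)).
It fails at once if the lid pair is dropped (linear speed of inner_lid above 0.4 m/s and contact force between the fingers and inner_lid below 0.05 N).
It fails at once if the inner lid is tipped (angle between inner_lid's own z axis and vertical above 0.5 rad).
It fails at once if the pot is shifted or tipped (distance of pot from where it was at the start of the episode above 0.02 m or angle between pot's own z axis and vertical above 0.15 rad).
It fails at once if a bystander is moved or the burner knob turned (distance of any of amber_bottle, wok_lid, brush, garlic_crusher, spice_jar, salt_bowl from where it was at the start of the episode above 0.03 m or distance of burner_knob_edge from where it was at the start of the episode above 0.01 m).
It also fails if it takes over 53 s, if anything falls off the work surface, if the arm or the gripper's body presses on something with over 40 N, if the wrist force passes 120 N, or if a joint passes its speed limit or range.

## Working session

There is one attempt and no reset: what is moved stays moved. The work goes in short steps, Python scripts to look and compute and a shell command to move; the robot and the scene stay as the last step left them, time stands still between calls to the robot, and variables do not carry over. Pictures are saved under pics/ and viewed, about 8 in all and at most 12, crops included, and the job is handed in when it is done.

```bash
mkdir -p pics
cat > h.py <<'E'
import numpy as np, cv2
from station import ctrl, get_image, calibration, finish_job, models
from scipy.spatial.transform import Rotation as Rot
def ray(c,u,v):
    d=c["R"].T@np.linalg.inv(c["mtx"])@np.array([u,v,1.]); o=-c["R"].T@np.array(c["t"]).ravel(); return o,d
def atz(c,u,v,z):
    o,d=ray(c,u,v); return o+d*(z-o[2])/d[2]
def proj(c,X):
    p=c["mtx"]@(c["R"]@np.array(X)+np.array(c["t"]).ravel()); return p[:2]/p[2]
E
python3 - <<'E'
from h import *
o=ctrl.get_obs();print(o["tool_pos"],o["tool_rot"],o["t"],ctrl.tcp_to_grasp,o["opening"],o["contact_force"])
ims=[]
for n in["scene","side"]:
    im=get_image(n);cv2.imwrite(f"pics/{n}0.png",im[:,:,::-1])
    c=calibration(n);print(n,-c["R"].T@np.array(c["t"]).ravel())
    for k in["inner_lid","knob_top","outer_lid","chimney_top","pot","coasters","burner","amber_bottle"]:
        print(k,[(np.round(d["extent"]).tolist(),round(d["conf"],2)) for d in models.search_frame(n,k)][:3])
E
```

```text
[ 0.15622874 -0.60449269  0.23006428] [-3.11443051e+00 -3.95774756e-01  3.91436925e-05] 0.0 0.0187 0.08527198143389245 [-0.00625334  0.4123462   0.85585623]
scene [ 1.2403228  -0.59090335  0.68917674]
inner_lid [([210.0, 228.0, 222.0, 248.0], 0.72), ([219.0, 277.0, 222.0, 281.0], 0.31)]
knob_top [([311.0, 271.0, 411.0, 340.0], 0.67), ([210.0, 229.0, 222.0, 244.0], 0.65)]
outer_lid [([184.0, 238.0, 250.0, 277.0], 0.61), ([304.0, 175.0, 348.0, 221.0], 0.55)]
chimney_top [([186.0, 238.0, 249.0, 278.0], 0.89)]
pot [([301.0, 174.0, 348.0, 222.0], 0.92), ([306.0, 138.0, 341.0, 173.0], 0.81), ([276.0, 158.0, 315.0, 194.0], 0.69)]
coasters []
burner [([298.0, 209.0, 350.0, 232.0], 0.85)]
amber_bottle [([406.0, 181.0, 437.0, 251.0], 0.69)]
side [-0.00209233  0.81906814  1.37869542]
inner_lid [([310.0, 166.0, 318.0, 174.0], 0.5)]
knob_top []
outer_lid [([289.0, 162.0, 335.0, 198.0], 0.58)]
chimney_top [([292.0, 164.0, 335.0, 196.0], 0.79)]
pot [([260.0, 336.0, 312.0, 396.0], 0.86), ([234.0, 256.0, 281.0, 285.0], 0.73), ([236.0, 232.0, 283.0, 278.0], 0.65)]
coasters []
burner [([231.0, 253.0, 284.0, 284.0], 0.77)]
amber_bottle [([155.0, 210.0, 180.0, 260.0], 0.8)]
```

Run:
```python
from h import *
a=cv2.imread("pics/scene0.png")[100:400,140:480];b=cv2.imread("pics/side0.png")[120:420,100:440]
cv2.imwrite("pics/both.png",np.hstack([cv2.resize(x,(400,353)) for x in(a,b)]))
cv2.imwrite("pics/both.png",np.vstack([cv2.resize(np.hstack([a,b]),(800,353))]))
cs,cd=calibration("scene"),calibration("side")
print("knob scene",atz(cs,216,229,.116),"side",atz(cd,314,169,.116))
for z in(.016,.101):print(z,"pot scene",atz(cs,324.5,190,z),"side",atz(cd,259.5,255,z))
print("lid side", atz(cd,312,180,.05))
```

```text
knob scene [ 0.49043445 -0.20674102  0.116     ] side [ 0.49502332 -0.20135009  0.116     ]
0.016 pot scene [0.38890127 0.25949332 0.016     ] side [0.49380526 0.13805915 0.016     ]
0.101 pot scene [0.4964077  0.15211629 0.101     ] side [0.46287297 0.18053802 0.101     ]
lid side [ 0.50051464 -0.20552088  0.05      ]
```

View pics/both.png

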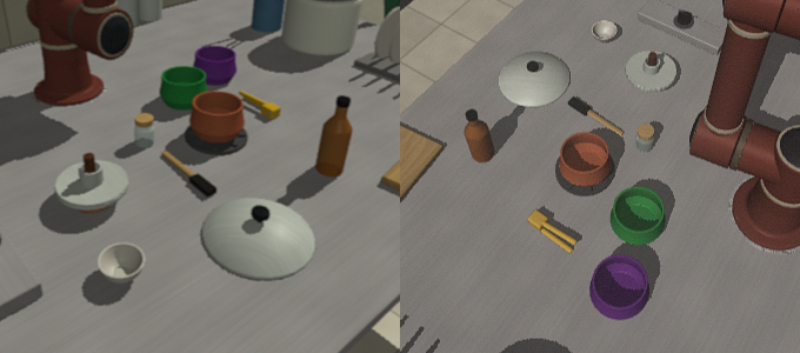

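The scene picture shows the nested pair at left (knob about px 216,229), and the terracotta pot on the dark burner (about 324,195). The side picture agrees, and the green and purple pots are decoys.

```bash
cat >> h.py <<'E'
def go(target):
    o=ctrl.get_obs();R=Rot.from_rotvec(o["tool_rot"]).as_matrix()
    print("t",o["t"],"pos",np.round(o["tool_pos"],4),"tool shift mm",np.round(1e3*R.T@(np.array(target)-o["tool_pos"]),1)); print("axes x,y,z\n",np.round(R.T,3))
E
python3 - <<'E'
from h import *
go([.492-.08,-.204,.30]); go([.492,-.204,.30])
c=calibration("wrist");print(-c["R"].T@np.array(c["t"]).ravel(),c["R"][2])
E
```

```text
t 0.9 pos [ 0.1563 -0.6051  0.2313] tool shift mm [ 347.9 -324.4  -68.7]
axes x,y,z
 [[ 0.968  0.25  -0.   ]
 [ 0.25  -0.968  0.   ]
 [-0.    -0.    -1.   ]]
t 0.9 pos [ 0.1563 -0.6051  0.2313] tool shift mm [ 425.3 -304.4  -68.7]
axes x,y,z
 [[ 0.968  0.25  -0.   ]
 [ 0.25  -0.968  0.   ]
 [-0.    -0.    -1.   ]]
[ 0.22197176 -0.5878235   0.37411055] [-0.25809379 -0.06652116 -0.96382702]
```

```bash
python3 -m creep '[[1,30,-21.7,-5,0,0,0]]' >/dev/null 2>&1; python3 -c "
from station import ctrl;o=ctrl.get_obs();print(o['t'],o['tool_pos'])"
```

```text
1.0 [ 0.18557325 -0.56852874  0.23645681]
```

I typed mm where metres are needed. The row was capped at 50 mm in the intended direction, so no harm was done. I'll continue in metres.

```bash
python3 -m creep '[[1,0.035,-0.025,-0.006,0,0,0],[1,0.035,-0.025,-0.006,0,0,0],[1,0.035,-0.025,-0.006,0,0,0],[1,0.035,-0.025,-0.006,0,0,0],[1,0.035,-0.025,-0.006,0,0,0],[1,0.035,-0.025,-0.006,0,0,0],[1,0.035,-0.025,-0.006,0,0,0],[1,0.035,-0.025,-0.006,0,0,0],[1,0.035,-0.025,-0.006,0,0,0],[1,0.035,-0.025,-0.006,0,0,0],[1,0.035,-0.025,0,0,0,0],[1,0,0,0,0,0,0],[1,0,0,0,0,0,0]]' 30
python3 - <<'E'
from h import *
c=calibration("wrist");im=get_image("wrist");cv2.imwrite("pics/w1.png",im[:,:,::-1])
go([.492,-.204,.30])
for k in["inner_lid","knob_top","outer_lid","chimney_top","coasters"]:
    for d in models.search_frame("wrist",k):
        e=d["extent"];u,v=(e[0]+e[2])/2,(e[1]+e[3])/2
        print(k,np.round(e),round(d["conf"],2),atz(c,u,v,.116)[:2],atz(c,u,v,.048)[:2])
E
```

```text
t: 2.3
tool_pos: [0.4922, -0.2037, 0.298]
tool_rot: [3.116, 0.399, -0.001]
contact_force: [-0.2, -0.7, 0.2]
opening: 0.0853
t 2.35 pos [ 0.4917 -0.2045  0.2979] tool shift mm [ 0.4 -0.4 -2.1]
axes x,y,z
 [[ 0.968  0.251 -0.001]
 [ 0.251 -0.968  0.   ]
 [-0.001 -0.    -1.   ]]
inner_lid [269. 162. 303. 195.] 0.9 [ 0.50532573 -0.20887604] [ 0.49432031 -0.21361378]
outer_lid [228. 111. 347. 230.] 0.66 [ 0.51394654 -0.20839616] [ 0.50474648 -0.2130334 ]
chimney_top [226. 108. 351. 231.] 0.6 [ 0.5154642  -0.20901413] [ 0.50658197 -0.21378078]
```

View pics/w1.png

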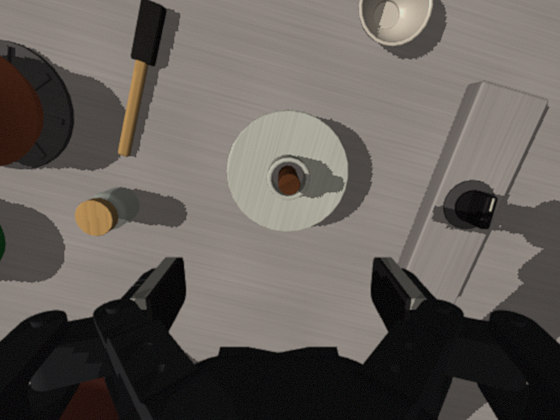

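The wrist picture shows the lid disc centred near (288,171), the chimney ring near (289,178), and the knob's brown top at about (289,187). The burner and panel are clear of the grasp. Next I'll refine the positions from circle fits.

Run:
```python
from h import *
c=calibration("wrist");im=cv2.imread("pics/w1.png")
hsv=cv2.cvtColor(im,cv2.COLOR_BGR2HSV)
cr=im[150:205,262:318];cv2.imwrite("pics/w1c.png",cv2.resize(cr,None,fx=10,fy=10,interpolation=cv2.INTER_CUBIC))
for X in([.505,-.2135,.05],[.505,-.2135,.086],[.505,-.2135,.116],[.5,-.21,.086],[.5,-.21,.116]):print(X,proj(c,X))
r,g,b=[im[:,:,i].astype(int) for i in(2,1,0)]
m=((r-b>40)).astype(np.uint8);m[:150]=0;m[205:]=0;m[:,:262]=0;m[:,318:]=0
ys,xs=np.nonzero(m);print("brown",xs.min(),xs.max(),ys.min(),ys.max(),len(xs))
m=((g>=r)&(r>150)).astype(np.uint8);m[:100]=0;m[240:]=0;m[:,:210]=0;m[:,360:]=0
cn=max(cv2.findContours(m,0,1)[0],key=cv2.contourArea);e=cv2.fitEllipse(cv2.convexHull(cn));print(e,atz(c,*e[0],.048))
```

```text
[0.505, -0.2135, 0.05] [287.2468712  169.63312966]
[0.505, -0.2135, 0.086] [288.13736117 174.17473872]
[0.505, -0.2135, 0.116] [289.02330744 178.69317427]
[0.5, -0.21, 0.086] [284.0779215  177.60115278]
[0.5, -0.21, 0.116] [284.60442453 182.40601727]
brown 279 299 174 194 343
((265.0, 151.0), (1.9864603281021118, 6.407337665557861), 97.01811981201172) [ 0.52030169 -0.18081573  0.048     ]
```

View pics/w1c.png

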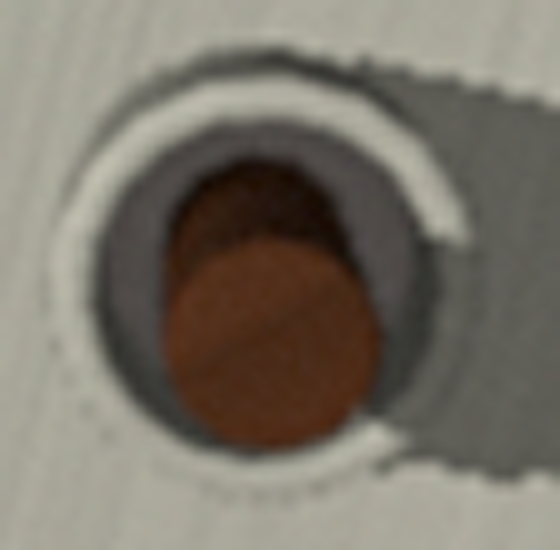

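```bash
python3 -m creep '[[1,0,0,0,0,0,7.25],[1,0,0,0,0,0,7.25],[1,0.004,0.005,0.03,0,0,0],[1,0.004,0.005,0.03,0,0,0],[1,0,0,0.03,0,0,0],[1,0,0,0,0,0,0],[1,0,0,0,0,0,0],[1,0,0,0,0,0,0]]' 30
python3 - <<'E'
from h import *
c1=None
c=calibration("wrist");im=get_image("wrist");cv2.imwrite("pics/w2.png",im[:,:,::-1])
X=[.5,-.2147,.116];p=proj(c,X);print(p)
r,g,b=[im[:,:,i].astype(int) for i in range(3)]
m=(r-b>35).astype(np.uint8)
u,v=map(int,p);W=60;x0,y0=max(u-W,0),max(v-W,0);s=im[y0:v+W,x0:u+W]
cv2.imwrite("pics/w2c.png",cv2.resize(s,None,fx=4,fy=4)[:,:,::-1]);print(x0,y0)
for k in["inner_lid","outer_lid","pot","chimney_top"]:
    for d in models.search_frame("wrist",k): print(k,np.round(d["extent"]),round(d["conf"],2))
go([.5,-.2147,.2])
E
```

```text
t: 3.4
tool_pos: [0.5007, -0.2152, 0.2104]
tool_rot: [3.14, -0.001, 0.005]
contact_force: [-0.3, 0.7, 0.2]
opening: 0.0856
[277.6375612  212.86064697]
217 152
inner_lid [254. 179. 294. 228.] 0.85
outer_lid [200. 114. 353. 264.] 0.67
chimney_top [200. 110. 352. 263.] 0.95
t 3.65 pos [ 0.5004 -0.2147  0.2094] tool shift mm [-0.5 -0.   9.4]
axes x,y,z
 [[ 1.    -0.     0.002]
 [-0.    -1.     0.001]
 [ 0.002 -0.001 -1.   ]]
```

View pics/w2c.png

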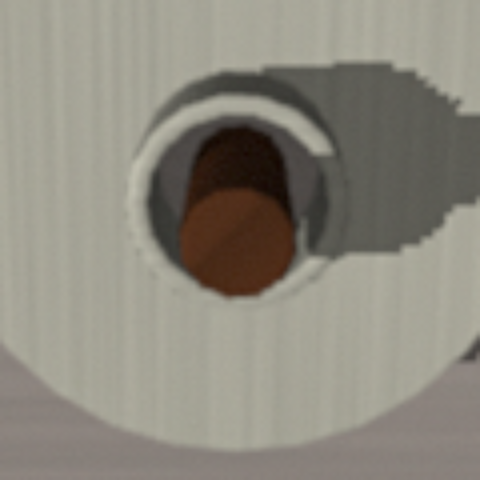

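The knob top shows at about (276.5,212.5), within 1 mm of the estimate. I'll descend and grip it.

```bash
python3 -m creep '[[1,0,-0.001,0.02,0,0,0],[1,0,0,0.02,0,0,0],[1,0,0,0.02,0,0,0],[1,0,0,0.02,0,0,0],[1,0,0,0.02,0,0,0],[1,0,0,0.009,0,0,0],[1,0,0,0.009,0,0,0],[1,0,0,0,0,0,0],[1,0,0,0,0,0,0],[0.2,0,0,0,0,0,0],[0.2,0,0,0,0,0,0],[0.2,0,0,0,0,0,0],[0.2,0,0,0,0,0,0],[0,0,0,0,0,0,0],[0,0,0,0,0,0,0],[0,0,0,0,0,0,0]]' 50
```

```text
t: 5.25
tool_pos: [0.5001, -0.2138, 0.0904]
tool_rot: [3.141, -0.001, 0.001]
contact_force: [-0.3, -1.8, 1.7]
opening: 0.0222
```

```bash
python3 -m creep '[[0,0,0,-0.003,0,0,0],[0,0,0,-0.006,0,0,0],[0,0,0,-0.01,0,0,0],[0,0,0,-0.015,0,0,0],[0,0,0,-0.02,0,0,0],[0,0,0,-0.03,0,0,0],[0,0,0,-0.03,0,0,0],[0,0,0,-0.03,0,0,0],[0,0,0,-0.02,0,0,0],[0,0,0,-0.01,0,0,0],[0,0,0,0,0,0,0],[0,0,0,0,0,0,0],[0,0,0,0,0,0,0]]' 50
python3 - <<'E'
from h import *
for n in["scene","side","wrist"]:
    im=get_image(n);cv2.imwrite(f"pics/{n}3.png",im[:,:,::-1])
    c=calibration(n)
    for k in["inner_lid","outer_lid","pot"]:
        print(n,k,[(np.round(d["extent"]).tolist(),round(d["conf"],2)) for d in models.search_frame(n,k)][:3])
a=cv2.imread("pics/scene3.png")[120:320,150:400];b=cv2.imread("pics/side3.png")[120:320,190:440]
cv2.imwrite("pics/b3.png",cv2.resize(np.hstack([a,b]),(800,320),interpolation=cv2.INTER_CUBIC))
E
```

```text
t: 6.55
tool_pos: [0.4991, -0.2129, 0.2619]
tool_rot: [-3.14, 0.0, 0.005]
contact_force: [0.4, -0.4, -4.5]
opening: 0.0222
scene inner_lid [([204.0, 166.0, 216.0, 184.0], 0.65), ([198.0, 248.0, 240.0, 280.0], 0.44), ([301.0, 175.0, 344.0, 219.0], 0.31)]
scene outer_lid [([176.0, 180.0, 247.0, 217.0], 0.94)]
scene pot [([301.0, 175.0, 346.0, 222.0], 0.98), ([307.0, 136.0, 342.0, 172.0], 0.69), ([272.0, 156.0, 314.0, 193.0], 0.6)]
side inner_lid []
side outer_lid [([293.0, 130.0, 340.0, 164.0], 0.85)]
side pot [([279.0, 281.0, 325.0, 330.0], 0.92), ([262.0, 334.0, 312.0, 395.0], 0.59), ([235.0, 232.0, 282.0, 281.0], 0.57)]
wrist inner_lid [([246.0, 221.0, 307.0, 311.0], 0.87)]
wrist outer_lid [([155.0, 104.0, 397.0, 337.0], 0.67)]
wrist pot [([0.0, 159.0, 28.0, 244.0], 0.83), ([0.0, 294.0, 26.0, 370.0], 0.62)]
```

View pics/b3.png

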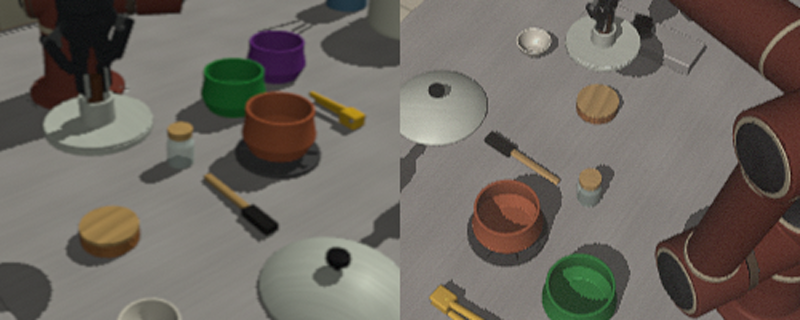

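The pair hangs level and together, with 4.5 N at the wrist and the bare coasters visible. I'll move part way so the wrist camera sees the pot beside the lid.

```bash
python3 -m creep '[[0,0,-0.005,0,0,0,0],[0,0,-0.01,0,0,0,0],[0,0,-0.02,0,0,0,0],[0,0,-0.025,0,0,0,0],[0,0,-0.025,0,0,0,0],[0,0,-0.025,0,0,0,0],[0,0,-0.02,0,0,0,0],[0,0,-0.01,0,0,0,0],[0,0,-0.005,0,0,0,0],[0,0,0,0,0,0,0],[0,0,0,0,0,0,0],[0,0,0,0,0,0,0]]' 50
cat > pot.py <<'E'
from h import *
from scipy.optimize import least_squares
def mask(im):
    h=cv2.cvtColor(im,cv2.COLOR_RGB2HSV); return ((h[...,0]<11)&(h[...,1]>110)&(h[...,2]>35)).astype(np.uint8)
def blob(im,p,near=60):
    m=mask(im);n,l,s,ce=cv2.connectedComponentsWithStats(m)
    i=max((i for i in range(1,n) if np.hypot(*(ce[i]-p))<near),key=lambda i:s[i,4]);return (l==i).astype(np.uint8),s[i]
if __name__=="__main__":
    P=[.495,.153,.08];D={}
    for n in["scene","side","wrist"]:
        c=calibration(n);im=get_image(n);cv2.imwrite(f"pics/{n}4.png",im[:,:,::-1])
        try:
            m,s=blob(im,proj(c,P));print(n,s,proj(c,P));D[n]=(c,s)
        except ValueError:print(n,"none",proj(c,P))
    th=np.linspace(0,2*np.pi,181)
    def f(q,names):
        x,y,zb=q;r=[]
        for n in names:
            c,s=D[n]
            pts=[[x+R*np.cos(t),y+R*np.sin(t),z] for R,z in((.064,.101),(.071,zb)) for t in th]
            uv=np.array([proj(c,p) for p in pts])
            r+=[uv[:,0].min()-(s[0]-.5),uv[:,0].max()-(s[0]+s[2]-.5),uv[:,1].min()-(s[1]-.5)]
        return np.array(r)
    for N in (["scene"],["side"],["scene","side"],list(D)):
        r=least_squares(lambda q:np.append(f(q,N),(q[2]-.055)/.01),[.495,.153,.055]);print(N,r.x,np.round(r.fun,1))
    go([.5,.153,.262])
E
python3 pot.py
```

```text
t: 8.35
tool_pos: [0.5, -0.0691, 0.2639]
tool_rot: [3.141, -0.002, -0.0]
contact_force: [0.4, 0.3, -4.0]
opening: 0.0226
scene [ 302  177   45   45 1635] [324.03252573 195.959896  ]
side [ 235  233   44   45 1500] [256.08370182 247.44162668]
wrist [    0   137   139   129 14501] [ 71.70540421 193.12892137]
['scene'] [0.48039312 0.16800849 0.05262588] [-1.2  1.2 -0.3 -0.2]
['side'] [0.48213963 0.17045454 0.05358744] [-0.6  0.6 -0.  -0.1]
['scene', 'side'] [0.481469   0.1689931  0.05057518] [-0.7  1.6 -0.2 -0.1  1.  -0.3 -0.4]
['scene', 'side', 'wrist'] [0.48412713 0.15288385 0.08151125] [-4.1 -0.7  1.6  1.6  3.2 -4.2 -3.6  0.5 -0.8  2.7]
t 8.5 pos [ 0.4999 -0.069   0.2639] tool shift mm [-2.00e-01 -2.22e+02  1.90e+00]
axes x,y,z
 [[ 1.    -0.001 -0.   ]
 [-0.001 -1.     0.   ]
 [-0.    -0.    -1.   ]]
```

View pics/wrist4.png

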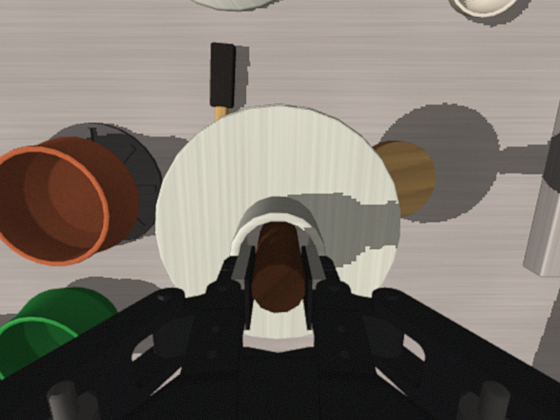

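The pot is mostly visible at left, with its rim right edge near 108 and top and bottom at 147 and 264. One small shift, then I'll fit the rim circles.

```bash
python3 -m creep '[[0,-0.006,-0.008,0,0,0,0],[0,-0.006,-0.01,0,0,0,0],[0,-0.006,-0.01,0,0,0,0],[0,0,-0.005,0,0,0,0],[0,0,0,0,0,0,0],[0,0,0,0,0,0,0],[0,0,0,0,0,0,0]]' 50
cat > rim.py <<'E'
from pot import *
th=np.linspace(0,2*np.pi,360,endpoint=False)
def circ(c,x,y,R,z=.101): return np.array([proj(c,[x+R*np.cos(t),y+R*np.sin(t),z]) for t in th]).astype(np.float32)
def fit(n,x0,y0,rng=.014,sel=None):
    c=calibration(n);im=get_image(n);cv2.imwrite(f"pics/{n}5.png",im[:,:,::-1])
    g=cv2.GaussianBlur(im,(0,0),.8).astype(np.float32).max(2)
    G=np.hypot(cv2.Sobel(g,5,1,0),cv2.Sobel(g,5,0,1));G=np.minimum(G,150)
    best=[]
    for x in np.arange(x0-rng,x0+rng,.001):
        for y in np.arange(y0-rng,y0+rng,.001):
            s=0
            for R in(.064,.058):
                p=circ(c,x,y,R);k=(p[:,0]>2)&(p[:,0]<(sel or 999));s+=cv2.remap(G,p[k,0],p[k,1],1).mean()
            best.append((s,x,y))
    best.sort();b=np.array(best[-6:]);print(n,np.round(b,4));x,y=b[-1,1:]
    v=im[:,:,::-1].copy()
    for R in(.064,.058):cv2.polylines(v,[circ(c,x,y,R).round().astype(int)],True,(255,255,0),1)
    return v,x,y
if __name__=="__main__":
    v,x,y=fit("wrist",.482,.165)
    s,_,_=fit("scene",.481,.169);d,_,_=fit("side",.481,.169)
    a=v[100:300,0:260];cv2.imwrite("pics/r5.png",np.hstack([cv2.resize(a,(400,308)),cv2.resize(s[160:237,275:375],(400,308)),]))
    go([x,y,.262])
E
python3 rim.py
```

```text
t: 9.2
tool_pos: [0.4821, -0.0355, 0.264]
tool_rot: [3.141, -0.001, 0.0]
contact_force: [-0.2, 0.1, -4.2]
opening: 0.0223
wrist [[2.263901e+02 4.820000e-01 1.690000e-01]
 [2.289727e+02 4.840000e-01 1.680000e-01]
 [2.291149e+02 4.830000e-01 1.690000e-01]
 [2.296108e+02 4.840000e-01 1.690000e-01]
 [2.307916e+02 4.820000e-01 1.680000e-01]
 [2.354997e+02 4.830000e-01 1.680000e-01]]
scene [[1.844737e+02 4.840000e-01 1.610000e-01]
 [1.844949e+02 4.830000e-01 1.610000e-01]
 [1.845466e+02 4.820000e-01 1.610000e-01]
 [1.846553e+02 4.790000e-01 1.630000e-01]
 [1.847154e+02 4.810000e-01 1.620000e-01]
 [1.852183e+02 4.800000e-01 1.620000e-01]]
side [[1.912955e+02 4.810000e-01 1.630000e-01]
 [1.913729e+02 4.820000e-01 1.630000e-01]
 [1.927837e+02 4.820000e-01 1.650000e-01]
 [1.934453e+02 4.810000e-01 1.650000e-01]
 [1.935418e+02 4.820000e-01 1.640000e-01]
 [1.939740e+02 4.810000e-01 1.640000e-01]]
t 9.35 pos [ 0.4821 -0.0357  0.264 ] tool shift mm [   0.8 -203.7    1.9]
axes x,y,z
 [[ 1.    -0.001 -0.   ]
 [-0.001 -1.     0.   ]
 [-0.    -0.    -1.   ]]
```

View pics/r5.png

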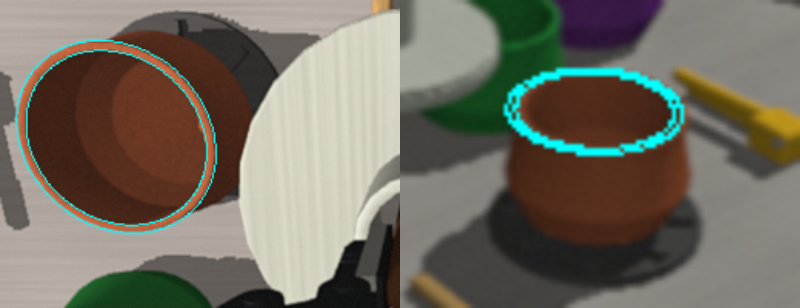

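The overlay matches the rim closely in the wrist view, giving about (.483,.168); the side fit gives (.481,.164). I'll aim for (.482,.166) and hold the pair above the mouth for a relative check.

```bash
python3 -m creep '[[0,0,-0.008,0,0,0,0],[0,0,-0.018,0,0,0,0],[0,0,-0.025,0,0,0,0],[0,0,-0.028,0,0,0,0],[0,0,-0.028,0,0,0,0],[0,0,-0.028,0,0,0,0],[0,0,-0.027,0,0,0,0],[0,0,-0.02,0,0,0,0],[0,0,-0.013,0.005,0,0,0],[0,0,-0.007,0.015,0,0,0],[0,0,0,0.02,0,0,0],[0,0,0,0.02,0,0,0],[0,0,0,0.012,0,0,0],[0,0,0,0.005,0,0,0],[0,0,0,0,0,0,0],[0,0,0,0,0,0,0],[0,0,0,0,0,0,0]]' 50
python3 - <<'E'
from rim import *
o=ctrl.get_obs();print(o["tool_pos"],o["contact_force"]);x,y,z=o["tool_pos"];zi=z-.0904+.03
vs=[]
for n,P in(("scene",(180,245,265,385)),("side",(200,300,190,350))):
    c=calibration(n);im=get_image(n);v=im[:,:,::-1].copy()
    a,b,l,r=P;k=4;v=cv2.resize(v[a:b,l:r],None,fx=k,fy=k,interpolation=cv2.INTER_CUBIC) if 0 else cv2.resize(v[120:300,180:380],None,fx=4,fy=4,interpolation=cv2.INTER_CUBIC)
    def dr(R,zz,col,X=x,Y=y):
        p=(circ(c,X,Y,R,zz)-[180,120]+.5)*4;cv2.polylines(v,[p.round().astype(int)],True,col,1)
    dr(.078,zi+.006,(255,255,0));dr(.078,zi+.02,(255,255,0));dr(.064,.101,(0,255,0));dr(.064,.101,(255,0,255),.483,.168);dr(.012,zi+.086,(255,255,0))
    vs.append(v)
cv2.imwrite("pics/s6.png",np.hstack([cv2.resize(v[100:650,150:],(400,338)) for v in vs]))
cv2.imwrite("pics/s6.png",np.hstack([vs[0][60:540,300:700],vs[1][200:680,100:500]]))
E
```

```text
t: 11.05
tool_pos: [0.4828, 0.1666, 0.1884]
tool_rot: [-3.141, 0.001, -0.004]
contact_force: [0.1, -0.6, -3.8]
opening: 0.0227
[0.48282483 0.16664444 0.18836161] [ 0.0802669  -0.63868452 -3.817526  ]
```

View pics/s6.png

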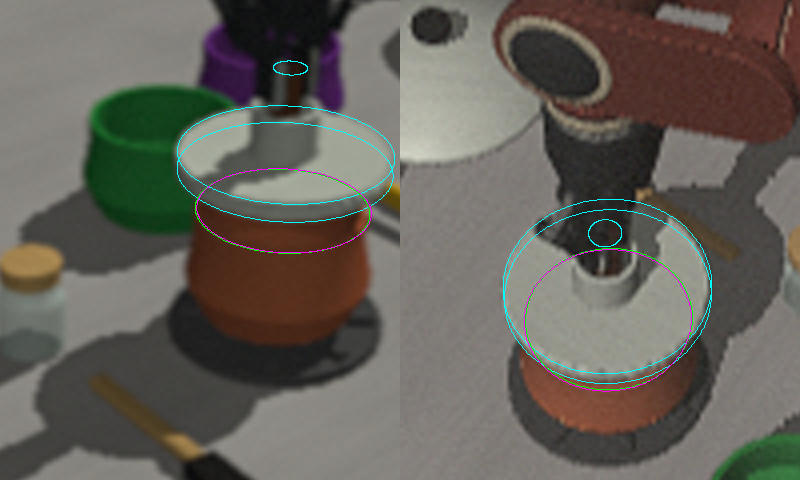

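The overlay shows the pair centred over the pot within about 2 mm: scene belly centre 279 against predicted 283, side 608 against 608. I'll make a small correction and lower.

```bash
python3 -m creep '[[0,-0.001,0.001,0.005,0,0,0],[0,0,0,0.006,0,0,0],[0,0,0,0.006,0,0,0],[0,0,0,0.004,0,0,0],[0,0,0,0.003,0,0,0],[0,0,0,0.003,0,0,0],[0,0,0,0.003,0,0,0],[0,0,0,0,0,0,0],[0,0,0,0,0,0,0],[0,0,0,0,0,0,0]]' 50
```

```text
t: 12.15
tool_pos: [0.4811, 0.1656, 0.1572]
tool_rot: [-3.142, 0.0, -0.0]
contact_force: [-0.8, -0.9, -4.2]
opening: 0.0225
```

```bash
python3 -m creep '[[0,0,0,0.0015,0,0,0],[0,0,0,0.0015,0,0,0],[0,0,0,0.001,0,0,0],[0,0,0,0.001,0,0,0],[0,0,0,0,0,0,0],[0,0,0,0,0,0,0],[0,0,0,0,0,0,0]]' 50
```

```text
t: 12.85
tool_pos: [0.4813, 0.1658, 0.1522]
tool_rot: [-3.141, 0.0, -0.001]
contact_force: [2.3, 1.4, -3.0]
opening: 0.0226
```

```bash
python3 -m creep '[[0,0.001,-0.001,0,0,0,0],[0,0,0,0,0,0,0],[0,0,0,0.001,0,0,0],[0,0,0,0.0005,0,0,0],[0,0,0,0,0,0,0],[0,0,0,0,0,0,0],[0,0,0,0,0,0,0]]' 50
```

```text
t: 13.55
tool_pos: [0.4819, 0.1662, 0.1517]
tool_rot: [3.141, -0.0, -0.001]
contact_force: [-4.2, -2.5, 5.5]
opening: 0.0218
```

The load has transferred at the expected height (.1517 against .1514). I'll open and retreat straight up.

```bash
python3 -m creep '[[0.3,0,0,0,0,0,0],[0.5,0,0,0,0,0,0],[1,0,0,0,0,0,0],[1,0,0,0,0,0,0],[1,0,0,0,0,0,0],[1,0,0,0,0,0,0],[1,0,0,-0.01,0,0,0],[1,0,0,-0.02,0,0,0],[1,0,0,-0.03,0,0,0],[1,0,0,-0.03,0,0,0],[1,0,0,-0.02,0,0,0],[1,0,0,0,0,0,0],[1,0,0,0,0,0,0],[1,0,0,0,0,0,0]]' 30
python3 - <<'E'
from h import *
o=ctrl.get_obs();print(o["tool_pos"])
c=calibration("wrist");im=get_image("wrist");cv2.imwrite("pics/w7.png",im[:,:,::-1])
th=np.linspace(0,2*np.pi,90);v=im[:,:,::-1].copy()
for z,R in((.147,.025),(.147,.020),(.177,.012),(.109,.078)):
    p=np.array([proj(c,[.482+R*np.cos(t),.1662+R*np.sin(t),z]) for t in th]).round().astype(int);cv2.polylines(v,[p],True,(0,0,255),1)
print(proj(c,[.482,.1662,.177]),proj(c,[.492,.1662,.177]),proj(c,[.482,.1762,.177]))
s=get_image("scene")[:,:,::-1];cv2.imwrite("pics/w7o.png",np.hstack([cv2.resize(v,(480,360)),cv2.resize(s[150:250,270:370],(320,360),interpolation=cv2.INTER_CUBIC)]))
for k in["inner_lid","outer_lid"]:
    for d in models.search_frame("wrist",k): print(k,np.round(d["extent"]),round(d["conf"],2))
E
```

```text
t: 14.95
tool_pos: [0.4812, 0.1664, 0.2587]
tool_rot: [3.141, -0.0, -0.004]
contact_force: [0.8, -0.5, -0.4]
opening: 0.0855
[0.48122975 0.16644804 0.25874815]
[278.823048   214.97472963] [278.8467678  202.10047179] [265.53699558 214.96335214]
inner_lid [256. 182. 300. 228.] 0.63
outer_lid [195. 111. 357. 269.] 0.72
```

View pics/w7o.png

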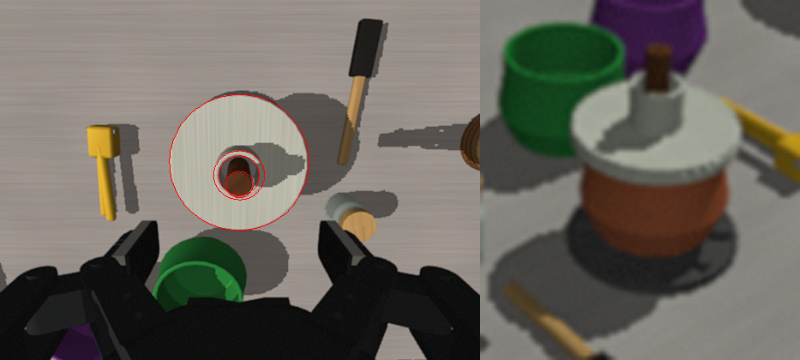

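The predicted circles sit right on the lid rim, chimney and knob, so the pair is seated level and about centred at (.482,.166). Now I'll grip the chimney.

```bash
python3 -m creep '[[1,0.0005,0,0.02,0,0,0],[1,0,0,0.03,0,0,0],[1,0,0,0.03,0,0,0],[1,0,0,0.02,0,0,0],[1,0,0,0.015,0,0,0],[1,0,0,0.01,0,0,0],[1,0,0,0.01,0,0,0],[1,0,0,0.005,0,0,0],[1,0,0,0,0,0,0],[1,0,0,0,0,0,0],[1,0,0,0,0,0,0]]' 25
```

```text
t: 16.25
tool_pos: [0.4831, 0.1667, 0.1215]
tool_rot: [-3.141, 0.0, -0.003]
contact_force: [-0.3, -0.1, -0.2]
opening: 0.0852
```

```bash
python3 -m creep '[[1,0,0,0.003,0,0,0],[1,0,0,0,0,0,0],[0.65,0,0,0,0,0,0],[0.6,0,0,0,0,0,0],[0.55,0,0,0,0,0,0],[0.5,0,0,0,0,0,0],[0.45,0,0,0,0,0,0],[0.4,0,0,0,0,0,0],[0.3,0,0,0,0,0,0],[0,0,0,0,0,0,0],[0,0,0,0,0,0,0],[0,0,0,0,0,0,0]]' 40
```

```text
t: 17.45
tool_pos: [0.4827, 0.1666, 0.1178]
tool_rot: [3.142, -0.0, 0.001]
contact_force: [-0.1, -0.9, 2.9]
opening: 0.0484
```

```bash
python3 -m creep '[[0,0,0,-0.002,0,0,0],[0,0,0,-0.003,0,0,0],[0,0,0,-0.004,0,0,0],[0,0,0,-0.006,0,0,0],[0,0,0,-0.008,0,0,0],[0,0,0,-0.01,0,0,0],[0,0,0,-0.012,0,0,0],[0,0,0,-0.012,0,0,0],[0,0,0,-0.012,0,0,0],[0,0,0,-0.012,0,0,0],[0,0,0,-0.012,0,0,0],[0,0,0,-0.012,0,0,0],[0,0,0,-0.01,0,0,0],[0,0,0,-0.005,0,0,0],[0,0,0,0,0,0,0],[0,0,0,0,0,0,0],[0,0,0,0,0,0,0],[0,0,0,0,0,0,0]]' 40
python3 - <<'E'
from h import *
s=get_image("scene")[:,:,::-1][90:250,250:390];d=get_image("side")[:,:,::-1][170:330,180:320]
cv2.imwrite("pics/f.png",cv2.resize(np.hstack([s,d]),(800,457),interpolation=cv2.INTER_CUBIC));print(ctrl.get_obs()["contact_force"])
E
```

```text
t: 19.25
tool_pos: [0.4822, 0.1665, 0.2367]
tool_rot: [3.141, -0.001, -0.002]
contact_force: [-0.1, -0.7, -1.4]
opening: 0.0481
[ 0.13932659  0.2880386  -1.99552895]
```

View pics/f.png

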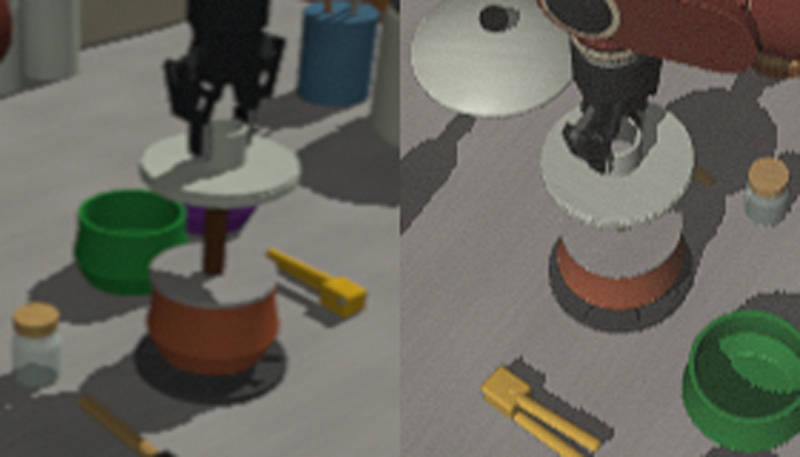

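The outer lid is held level 119 mm up, with about 1.8 N at the wrist. The inner lid sits level in the pot with its knob free below. Handing in.

```bash
python3 -c "
from station import ctrl,finish_job
o=ctrl.get_obs();print(o['t'],o['tool_pos'],o['contact_force'],o['opening']);print(finish_job())"
```

```text
19.35 [0.4822792  0.1665498  0.23695967] [ 0.13932659  0.2880386  -1.99552895] 0.0482311119334712
the job is handed in; nothing more can be done
None
```

I carried the nested pair by the knob from the coasters to the terracotta pot and seated it there. After letting go, I lifted the outer lid alone by its chimney. I handed in at 19.35 s, still holding it above the pot; the hand-in gives no verdict.

**Last checks:**
- **Seating:** the load transferred at a TCP height of 0.1517 m, against 0.1514 m expected. In the wrist picture the predicted circles lay on the lid rim, chimney and knob. The inner lid looked level in the final pictures.
- **Outer lid:** it is held level after a lift of about 119 mm, well past the 80 mm needed to clear the knob. The wrist reads about 2 N, which matches its weight alone, and the finger opening is steady at 48 mm.
- **Bystanders:** none looked moved in the part of the counter the final pictures show. The salt bowl, amber bottle and burner control knob were not in those crops, and I ran no separate measurement.

**What disagreed:**
- **Pot position:** the wrist and the scene and side cameras differed by 4 to 6 mm, so I aimed between them.
- **Seating force:** while lowering, side forces reached about 2 to 4 N. I made one 1 mm correction, and after release they were gone.
- **Chimney grip:** about 3 N of upward force showed as the fingers closed, and it was gone after the lift.
- **First move:** I typed one row in mm instead of metres. It was capped at 50 mm in the intended direction and did no harm.

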